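# Lock the boards in their rack with the retaining rod

## Robot

A 6-joint arm with a two-finger parallel gripper is mounted at the origin on the work surface. World frame = base frame: x ahead of the robot, y to its left, z up, the work surface at z = 0. Lengths are in mm, angles in rad, forces in N, time in s.
With the tool pointing down it reaches from about 275 to 825 mm from the base axis. Payload 5.2 kg.
Tool frame: the origin (TCP) lies at the very end of the fingers, on their centre line; the grasp point (between the pads) lies 19 mm behind it; z points along the fingers, y is the line along which they close (so a half turn about z gives the same grasp; the last joint's range is limited). The gripper opens to 93 mm and grips with 3 to 60 N. Pads are 15 mm wide; open, the fingers measure 128 mm over their backs; the gripper's body (75 mm by 188 mm) begins 65 mm behind the grasp point.
Start: joints at [-1.458, 0.259, 1.535, -0, 1.348, -0.203], TCP at [170.838, -522.799, 218.653] pointing down, gripper open.
Joint ranges: [-3.14, 3.14], [-0.91, 2.08], [0.19, 2.58], [-1.22, 4.36], [0.22, 2.71], [-3.12, 3.12]. Speed limits (rad/s): [2.57, 2.57, 3.14, 3.14, 3.14, 3.14].

## Interface

Orientations are given as [roll, pitch, yaw] about the fixed x, y, z axes, in that order (R = Rz(yaw) Ry(pitch) Rx(roll)).
In Python, from bench import robot gives the robot as it stands. The module is installed in compiled form; this text tells all that it offers. Calls block until the motion is done:
- robot.move_ptp(position, orientation): joint-space move of the TCP to a pose.
- robot.move_linear(position, ori=None, speed=150, f_stop=None): straight line of the TCP; ori=None keeps the orientation; speed is the mean speed in mm/s. With f_stop (N) it stops when the force on the tool has changed by that much, and returns True; else False.
- robot.move_j(angles): joint-space move.
- robot.move_gripper(opening): opening from 0.0 (shut) to 1.0 (fully open); the grip force is fixed at half the most; returns when the fingers have stopped.
- robot.sleep(seconds).
- robot.inverse_kinematics(position, orientation): joint angles nearest the present ones, or None.
- robot.get_image(name): name is "scene" or "top" or "wrist"; returns a dict with "img" (384x512x3 uint8, blue, green, red), "fovy" (degrees; the focal length in pixels is half the picture's height over the tangent of half this angle, whatever the lens; pixels are square), "cx", "cy" (the principal point, pixels), "eye" and "orientation" of the camera in the world. Camera axes: x right, y down, z forward; pixel columns grow to the right and rows downward; lengths in mm; the calibration is good to about 2 mm. A picture is of the moment at which its call begins. There is no depth.
A pose or a line that the arm cannot do raises robot.MotionError and nothing moves.
- robot.hand_in(): hands the job in; it is judged then, once.
Readings, each from a call of its own:
- robot.current_t(): time.
- robot.current_qpos(): joint angles.
- robot.current_joint_vel(): joint speeds.
- robot.current_joint_efforts(): joint torques, N m.
- robot.current_tcp_pos(): TCP position.
- robot.current_eef_rot(): TCP orientation.
- robot.current_contact_force(): force on the tool from outside, world axes, zero at the start.
- robot.current_ft_torque(): the same for the moment, N m.
- robot.current_gripper_width(): opening from 0.0 (shut) to 1.0 (fully open).
- robot.current_finger_force(): force on a finger pad.
Only numpy, scipy, OpenCV 4.12 (cv2) and the standard library are available. Lean on these libraries where they do the work, as an engineer would, in place of code of your own. Each camera call takes 0.05 s, during which the arm holds its last target. There are 200 camera calls.

## Task

Take the retaining rod out of its trough and set it down (the two-notch rest is there for that), then take it again by its square head and slide it, plain end first, through both eyelets of the board rack until the head sits fully home against the near cheek; do not ram it. Then swing the keeper lever across behind the head, all the way into its closed notch, and leave the rod locked in. Leave the pump, the screwdriver, the battery cover and the tray of washers where they are.

Things in the scene. Friction and masses are not known exactly. Their poses are not given: they have to be found in the camera images.
- rod: Retaining rod, 195 mm, about 160 g: round steel shaft 12 mm thick, 155 mm long (last 5 mm taper to 8 mm), black plastic head 24 x 24 x 40 mm. Origin: on the axis at the shoulder between them. x points along the shaft to the plain end; head at x -40 to 0; balances near x +60 mm. Starts level in the trough along the trough's x, axis 40 mm up, shoulder near trough x -22 mm.
- rod_tip (a point): Centre of the plain end of the rod, 155 mm from the shoulder.
- rod_head (a point): Centre of the square head, 20 mm behind the shoulder.
- trough: Fixed grey plastic trough, 140 (x) x 42 (y) x 72 mm high, open on top and at the +x end. Walls 5 mm, inside 32 mm wide: too narrow for fingers beside the rod. The rod's head lies at the closed -x end, below the rims; about 63 mm of the plain end sticks out past the +x end, free, 40 mm above the table. Origin: centre of the underside.
- rest: Fixed rest: dark wooden base 84 x 56 x 10 mm with two aluminium 90-degree V notches, 8 mm thick, at x -32 and +32 mm, 40 mm wide at the top (71 mm up). A shaft lying in both has its axis along the rest's x, 60 mm above the table. With the shoulder at rest x -58 mm the rod balances and both its ends stand clear. Origin: centre of the underside.
- rack: Fixed rack of six upright boards (74 mm wide, tops 76 mm up). Two grey cheeks, 10 mm thick, 50 mm wide, 115 mm high: outer faces at x -65 (near) and +65 mm (far), each with a round 15 mm eyelet at y 0, 95 mm up, axis x. The rod goes in towards +x; home, its shoulder touches the near cheek and the plain end stands 25 mm out of the far one. Origin: table level under the middle.
- eye_near (a point): Centre of the near eyelet, in the outer face of the near cheek. Axes as the rack's.
- eye_far (a point): Centre of the far eyelet, in the outer face of the far cheek. Axes as the rack's.
- keeper (a joint): Keeper lever, rad: 0 open (starts 0 to 0.3), 1.77 closed (end stop, closed notch). Level steel bar 12 x 12 mm at eyelet height on an upright pivot; turns clockwise from above as it grows. At 0.2 it points along the rack's -x, at 1.77 along +y, across behind the head of a rod that is home, 4 mm clear; a rod not home is in its way. Stays where left (about 1 N at the peg).
- keeper_pivot (a point): On the lever's pivot axis at eyelet height (95 mm above the table): rack x = -115, y = -80 mm.
- keeper_peg (a point): Top centre of the upright round peg at the end of the lever: 16 mm in diameter, 100 mm from the pivot axis, its top 146 mm above the table and 45 mm above the bar; it can be held from above or pushed.
- pump: Aluminium desoldering pump lying on the table, 170 mm long, 24 mm across. Loose; leave alone.
- screwdriver: Yellow screwdriver lying on the table, 190 mm long. Loose; leave alone.
- battery_cover: Grey battery compartment cover, 55 x 75 x 9 mm, flat on the table. Loose; leave alone.
- washer_tray: Glass bottle cap tray of washers, 88 mm across, 22 mm high. Loose; leave alone.
There are look-alikes about, which are no part of the job. Of the things that look like the trough, take the one that is farthest from the robot's base at the start. What is shaped like the rod but turquoise is not meant.

How it is judged:
By the outcome, as a careful person would: the job done as asked, in the order asked, and still so for the second after the job is handed in, with the robot touching nothing.
It also fails if it takes over 72 s, if anything falls off the work surface, if the arm or the gripper's body presses on something with over 40 N, if the wrist force passes 120 N, or if a joint passes its speed limit or range.

## Working session

There is one attempt and no reset: what is moved stays moved. The work goes in short steps, each a Python script; the robot and the scene stay as the last script left them, time stands still between calls to the robot, and variables do not carry over. Pictures are saved under pics/ and viewed, at most 11 in all, crops included, and the job is handed in when it is done.

```bash
mkdir -p pics
cat > h.py <<'E'
import numpy as np, cv2
from scipy.spatial.transform import Rotation as R
from bench import robot
def cam(n,save=None):
    d=robot.get_image(n)
    if save: cv2.imwrite('pics/'+save,d['img'])
    o=np.array(d['orientation'],float)
    M=o if o.shape==(3,3) else R.from_euler('xyz',o).as_matrix()
    f=d['img'].shape[0]/2/np.tan(np.radians(d['fovy'])/2)
    d['M']=M; d['f']=f; d['e']=np.array(d['eye'],float); return d
def ray(d,px,z):
    px=np.atleast_2d(np.array(px,float))
    v=np.c_[(px[:,0]-d['cx'])/d['f'],(px[:,1]-d['cy'])/d['f'],np.ones(len(px))]@d['M'].T
    return d['e']+v*((z-d['e'][2])/v[:,2])[:,None]
def proj(d,p):
    c=(np.atleast_2d(p)-d['e'])@d['M']
    return np.c_[d['cx']+d['f']*c[:,0]/c[:,2],d['cy']+d['f']*c[:,1]/c[:,2]]
E
python3 - <<'E'
from h import *
a=cam('top','top.png');b=cam('scene','scene.png')
for d in (a,b): print(d['e'],d['orientation'],d['f'],d['cx'],d['cy'])
print(robot.current_t(),robot.current_tcp_pos(),robot.current_eef_rot())
E
```

```text
[ 353.99484953   68.19957058 1319.28580364] [-3.04600688 -0.00314569 -1.56605247] 402.71327125923506 254.7424479935191 202.14274186788393
[ 987.74012425 -241.46916226  982.68875702] [-2.55846529  0.01308421  1.03279722] 357.6635427569712 254.61484993242925 193.16535012284035
0.1 [ 170.7722819  -522.33423828  217.9263193 ] [-3.14004445e+00 -3.00867511e-04  3.15764173e-01]
```

View pics/top.png

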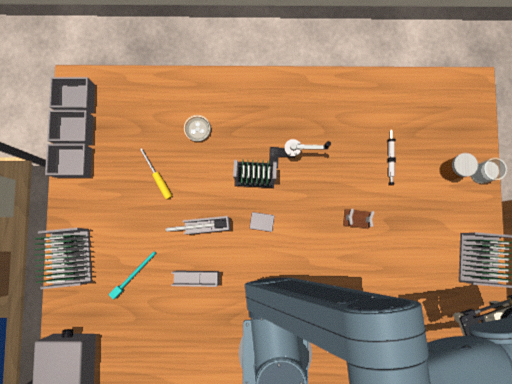

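View pics/scene.png

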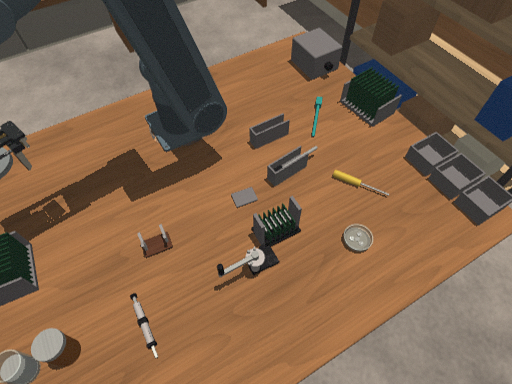

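The top view shows two troughs. The one at (200,226) holds a rod and is farther from the base; the one at (195,278) is nearer and empty. Rod candidates are the steel/black one in the trough at (200,226) and the turquoise one at (132,275), which I rule out. The rack is at (257,173), the keeper at (293,148) with its peg at (326,145), and the rest at (359,218). The large racks at the sides, (65,257) and (485,258), have no cheeks. My choice is the trough at (200,226), which I'll check in a close crop.

Run:
```python
from h import *
im=cv2.imread('pics/top.png')
a=cv2.resize(im[128:243,160:280],None,fx=5,fy=5,interpolation=cv2.INTER_CUBIC)
b=cv2.resize(im[130:240,275:385],None,fx=2,fy=2,interpolation=cv2.INTER_CUBIC)
c=np.zeros((575,800,3),np.uint8); c[:575,:600]=a; c[:220,600:]=b[:,:200]
cv2.imwrite('pics/c1.png',c)
d=cam('top')
for n,p,z in [('trough R',(229,224),72),('troughL',(183,228),72),('tip',(167,230),40),('rack',(257,173),76),('peg',(326,145),146),('piv',(293,148),110),('rest',(359,218),71)]: print(n,ray(d,p,z)[0].round())
```

```text
trough R [405. 144.  72.]
troughL [392. 286.  72.]
tip [387. 342.  40.]
rack [565.  58.  76.]
peg [ 638. -146.  146.]
piv [637. -51. 110.]
rest [ 426. -259.   71.]
```

View pics/c1.png

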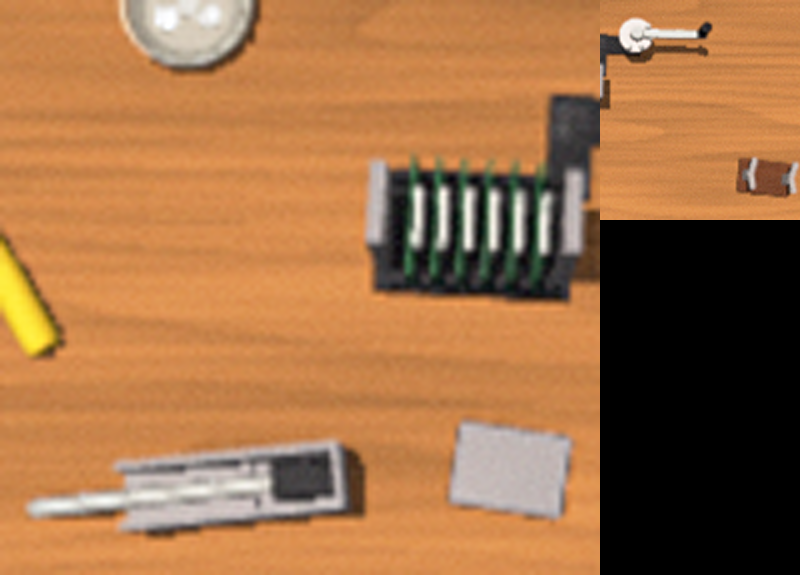

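The crop confirms it: a black head and steel rod lie in the upper trough, with the head at crop (300,477) and the tip at (30,507). Rack +x is roughly world +y. Next, closer wrist views of the rest, the rack and the trough.

Run:
```python
from h import *
import pickle
V={}
for n,p in [('rest',(400,-259,300)),('rack',(520,-20,330)),('trough',(370,250,300))]:
    robot.move_ptp(p,[np.pi,0,np.pi/2]); V[n]=cam('wrist'); print(n,V[n]['e'].round(1),np.round(V[n]['orientation'],3),V[n]['f'],robot.current_qpos())
pickle.dump(V,open('v.pkl','wb'))
c=np.zeros((600,800,3),np.uint8)
for i,n in enumerate(V): c[(i//2)*300:(i//2)*300+300,(i%2)*400:(i%2)*400+400]=cv2.resize(V[n]['img'],(400,300),interpolation=cv2.INTER_AREA)
cv2.imwrite('pics/w1.png',c);print(robot.current_t())
```

```text
rest [ 399.2 -187.4  464.7] [ 2.875e+00  1.000e-03 -1.000e-03] 303.0001205829966 [-8.11078885e-01  8.02129648e-02  1.55618017e+00 -3.80165713e-04
  1.50589987e+00 -8.08886415e-01]
rack [519.3  51.3 494.6] [ 2.875e+00  1.000e-03 -0.000e+00] 303.0001205829966 [-2.55454064e-01  1.53515540e-01  1.40111615e+00 -6.28618744e-04
  1.58757145e+00 -2.53615485e-01]
trough [370.2 321.7 465.2] [ 2.875e+00 -1.000e-03 -0.000e+00] 303.0001205829966 [ 3.41170080e-01  2.25960652e-02  1.61624214e+00 -4.26215861e-04
  1.50234255e+00  3.42924072e-01]
3.8833
```

View pics/w1.png

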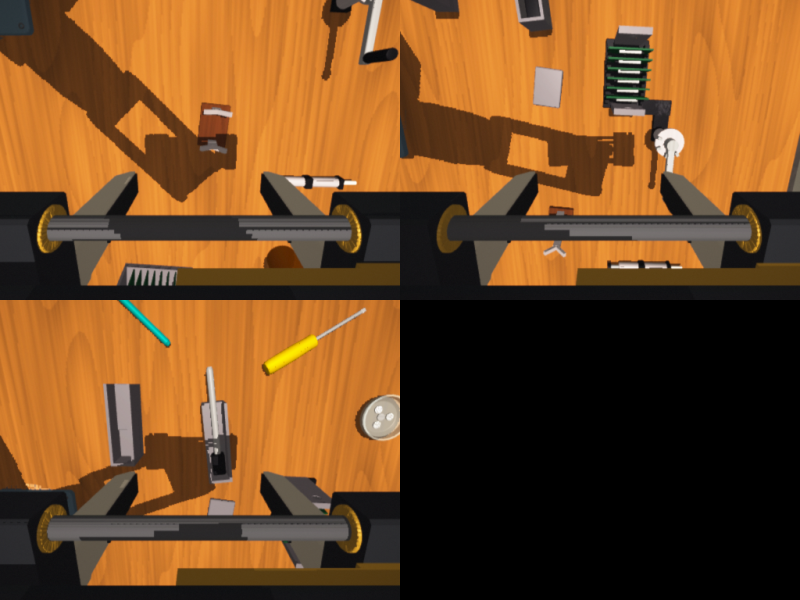

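The wrist views (400x300 tiles) show the rest at (215,127), the rack at (630,70) with its near cheek at (628,112), and the rod tip at (210,370). I'll make enlarged crops to read the pixels.

Run:
```python
from h import *
import pickle
V=pickle.load(open('v.pkl','rb'))
# crop (x0,y0,w,h,scale)
def cr(n,x0,y0,w,h,s): return cv2.resize(V[n]['img'][y0:y0+h,x0:x0+w],None,fx=s,fy=s,interpolation=cv2.INTER_CUBIC)
c=np.zeros((600,800,3),np.uint8)
def put(a,x,y): c[y:y+a.shape[0],x:x+a.shape[1]]=a
put(cr('rest',245,120,65,80,4),0,0)        # 260x320
put(cr('rack',250,20,130,150,4),265,0)     # 520x600
put(cr('trough',245,75,65,70,4),0,320)   # 260x280
cv2.imwrite('pics/w2.png',c)
```

```text
(no output)
```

View pics/w2.png

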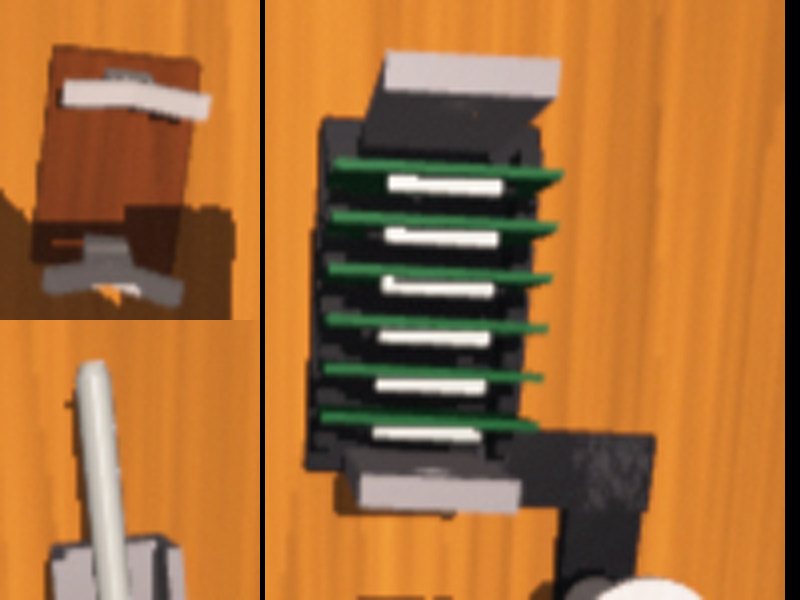

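Run:
```python
from h import *
import pickle
V=pickle.load(open('v.pkl','rb'))
def P(n,x0,y0,ox,oy,uv,z): 
    uv=np.array(uv,float); return ray(V[n],np.c_[x0+(uv[:,0]-ox)/4,y0+(uv[:,1]-oy)/4],z)[:,:2]
ang=lambda a,b: np.degrees(np.arctan2(*(b-a)[::-1]))
r=P('rest',245,120,0,0,[(62,94),(208,108),(45,279),(182,292)],71)
f,n=(r[0]+r[1])/2,(r[2]+r[3])/2
print('rest',f,n,np.linalg.norm(f-n),ang(n,f),(f+n)/2,'w',np.linalg.norm(r[0]-r[1]),ang(r[0],r[1])+90)
b=P('rest',245,120,0,0,[(53,45),(200,62),(178,275),(33,262)],10); print('base',b.mean(0),ang(b[3],b[0]),ang(b[2],b[1]))
k=P('rack',250,20,265,0,[(360,509),(518,513),(388,52),(560,62)],115)
n,f=(k[0]+k[1])/2,(k[2]+k[3])/2
print('rack',n,f,np.linalg.norm(f-n),ang(n,f),(f+n)/2,'w',np.linalg.norm(k[0]-k[1]),np.linalg.norm(k[2]-k[3]),ang(k[0],k[1])+90,ang(k[2],k[3])+90)
t=P('trough',245,75,0,320,[(93,363),(110,540),(115,590)],40); print('rod',t,ang(t[2],t[0]))
e=P('trough',245,75,0,320,[(52,546),(182,541)],72); print('trough end',e,np.linalg.norm(e[0]-e[1]))
```

```text
rest [ 430.22775076 -236.35749536] [ 424.22638873 -298.45702877] 62.388848337045836 84.48001963716283 [ 427.22706974 -267.40726207] w 47.60725186070389 84.50637187372924
base [ 428.22416091 -267.60400562] 84.7937457612377 85.99099285388867
rack [567.75512325   0.7242974 ] [573.3761991  130.05045575] 129.44825888198187 87.51124329827836 [570.56566117  65.38737658] w 49.52202559806377 49.181312654514244 88.54937139540351 86.96020023316568
rod [[388.66105692 347.66368408]
 [395.21062373 289.67931042]
 [397.22071324 272.49480999]] 96.49642197301503
trough end [[374.80627105 290.20291249]
 [416.33049322 291.76660126]] 41.55365386900501
```

Everything is consistent: rack 129.4 mm, cheek 49.5 mm, rest pitch 62.4 mm. Next, grip the protruding shaft and lift.

Run:
```python
from h import *
y=np.radians(96.5); o=[np.pi,0,y]
robot.move_gripper(.5)
robot.move_ptp([393.8,302.9,110],o)
print(robot.move_linear([393.8,302.9,21],speed=100,f_stop=8))
robot.move_gripper(0.0); print(robot.current_gripper_width()*93,robot.current_finger_force())
robot.move_linear([393.8,302.9,140],speed=80)
d=cam('scene','s2.png'); t=cam('top')
p=robot.current_tcp_pos(); print(p,robot.current_contact_force(),robot.current_t())
u=np.array([np.cos(y),np.sin(y),0]); g=np.array(p)+[0,0,19]
im=d['img'].copy()
q=proj(d,[g+u*45,g-u*150]); print(q)
x0,y0=230,80
c=cv2.resize(im[y0:y0+130,x0:x0+130],None,fx=4,fy=4,interpolation=cv2.INTER_CUBIC)
for a in q: cv2.circle(c,tuple(int(v) for v in (a-[x0,y0])*4),4,(0,0,255),1)
cv2.imwrite('pics/s2c.png',c)
```

```text
False
10.928919118629432 30.000902116298676
[393.53068941 302.75321183 139.50434947] [-0.21927113  0.64367855 -2.89730264] 9.0417
[[320.58662269 120.97512641]
 [272.75255018 150.00967608]]
```

View pics/s2c.png

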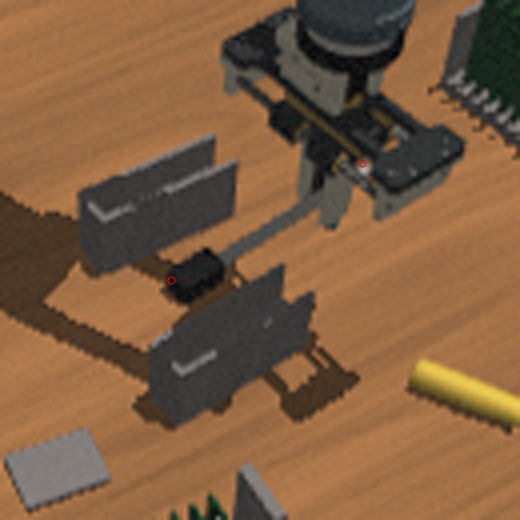

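The head is out of the trough and the rod is nearly level: the head end is at about (183,288), against (171,280) predicted for a level rod. Now to the rest.

Run:
```python
from h import *
o=[np.pi,0,np.radians(84.7)]
robot.move_linear([432.3,-215.7,140],o,speed=300)
robot.move_linear([432.3,-215.7,60],speed=150)
print(robot.move_linear([432.3,-215.7,40.5],speed=40,f_stop=6),robot.current_tcp_pos(),robot.current_contact_force())
robot.move_gripper(.4)
robot.move_linear([432.3,-215.7,110],speed=150)
robot.move_ptp([420,-420,180],o)
print(robot.current_t(),robot.current_tcp_pos())
d=cam('wrist'); t=cam('top'); s=cam('scene')
import pickle; pickle.dump([d,t,s],open('v2.pkl','wb'))
q=proj(d,[[427.5-.0924*78,-267.5-.9957*78,60]])[0];print(q)
c=np.zeros((600,800,3),np.uint8)
a=cv2.resize(d['img'],(800,600),interpolation=cv2.INTER_CUBIC)
b=cv2.resize(s['img'][200:280,100:230],None,fx=2.5,fy=2.5)
a[400:600,:325]=b; cv2.imwrite('pics/w3.png',a)
```

```text
True [ 432.93573761 -215.87909941   40.66709343] [2.4447789  0.06944181 1.40830876]
14.2417 [ 419.67751574 -418.30460261  178.51728371]
[248.71455381 105.78991554]
```

View pics/w3.png

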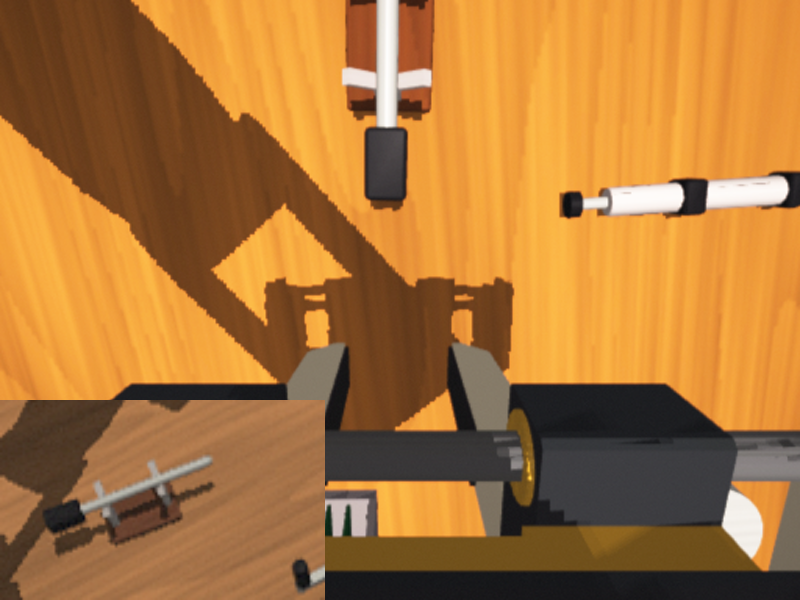

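The rod lies in both notches with its head free; the head's top face runs from (386,127) at the shoulder to about (385,195) at the rear. Next, locate it, grip the head and lift it level.

Run:
```python
from h import *
import pickle
d,t,s=pickle.load(open('v2.pkl','rb'))
k=384/600
a=ray(d,np.array([(386.5,127),(385.5,192)])*k,72)[:,:2]; b=ray(d,np.array([(388.5,10),(387,120)])*k,60)[:,:2]
print(a,np.linalg.norm(a[0]-a[1]),b,np.degrees(np.arctan2(*(b[0]-b[1])[::-1])),np.degrees(np.arctan2(*(a[0]-a[1])[::-1])))
```

```text
[[ 421.32150781 -325.17813751]
 [ 417.3912232  -359.47141337]] 34.51776217928274 [[ 427.95317922 -265.52801271]
 [ 421.76476784 -320.53108743]] 83.58063158886937 83.46196997192371
```

Run:
```python
from h import *
import pickle
o=[np.pi,0,np.radians(84.3)]
robot.move_gripper(.45)
robot.move_ptp([420.4,-340.1,120],o)
print(robot.move_linear([420.4,-340.1,41],speed=80,f_stop=6))
robot.move_gripper(0.0); print(robot.current_gripper_width()*93,robot.current_finger_force(),robot.current_tcp_pos(),robot.current_contact_force())
robot.move_linear([420.4,-340.1,125],speed=70)
o=[np.pi,0,np.radians(87.5)]
robot.move_linear([559.3,-194.1,125],o,speed=200)
robot.move_linear([559.3,-194.1,76],speed=100)
robot.sleep(.2)
print(robot.current_t(),robot.current_tcp_pos(),robot.current_eef_rot())
d=cam('wrist'); t=cam('top'); s=cam('scene')
pickle.dump([d,t,s,robot.current_tcp_pos()],open('v3.pkl','wb'))
p=np.array(robot.current_tcp_pos())+[0,0,19]; v=np.array([.0436,.999,0])
for n,c in (('w',d),('t',t),('s',s)): print(n,proj(c,[p+15*v,p+170*v,[567.8,.7,95]]).round(1).tolist())
q=proj(s,[p+170*v])[0]
c=np.zeros((600,800,3),np.uint8)
qw=proj(d,[p+170*v])[0]; 
def cr(dd,q,w,h,sc):
    x,y=max(0,int(q[0]-w//2)),max(0,int(q[1]-h//2)); print('org',x,y); a=dd['img'][y:y+h,x:x+w]; return cv2.resize(a,None,fx=sc,fy=sc,interpolation=cv2.INTER_CUBIC)
a=cr(d,qw,80,120,5); c[:a.shape[0],:a.shape[1]]=a
a=cr(s,q,80,60,5); c[:a.shape[0],400:400+a.shape[1]]=a
a=cr(t,proj(t,[p+150*v])[0],80,60,5); c[300:300+a.shape[0],400:400+a.shape[1]]=a
cv2.imwrite('pics/w4.png',c)
```

```text
False
23.55403640856413 29.999778270721436 [ 420.25390449 -340.24546208   41.28253952] [-1.8842724   0.20604213  2.30793657]
20.15 [ 559.84045789 -194.43618249   76.87184226] [3.14013826e+00 7.90273966e-04 1.52719303e+00]
w [[255.3, 220.9], [255.9, -160.4], [255.3, -247.6]]
t [[334.3, 173.8], [283.9, 171.3], [275.8, 171.1]]
s [[197.4, 251.4], [248.3, 226.8], [256.2, 223.0]]
org 215 0
org 208 196
org 250 141
```

View pics/w4.png

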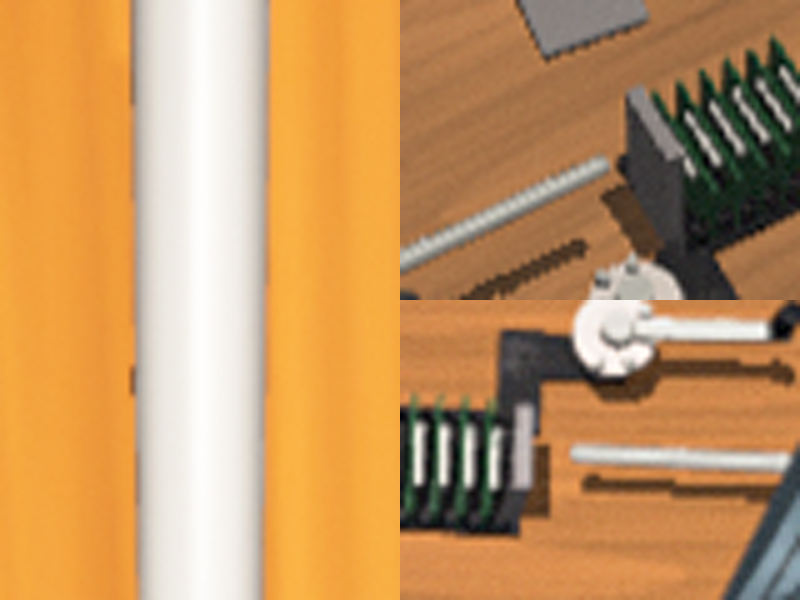

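In the scene tile the tip is at px (249.4,228.4), against (248.3,226.8) predicted, so there may be a slight sag. In the top tile it agrees to within 1 px. I'll fit the shaft line in both views and check the near-cheek corners in both.

```bash
cat > fit.py <<'E'
from h import *
def resid(c,p,v,xs):
    """perpendicular offset (px) of the bright shaft from prediction at stations xs (rod x, grip at rod x=-15)"""
    g=c['img'].astype(float); sat=g.max(2)-g.min(2); val=g.mean(2); out=[]
    q=proj(c,np.array([p+(x+15)*v for x in xs])); u=q[-1]-q[0]; u/=np.linalg.norm(u); n=np.array([-u[1],u[0]])
    if n[1]<0: n=-n
    for a in q:
        ss=np.arange(-5,5.01,.1); pts=(a+ss[:,None]*n).astype(np.float32)
        w=cv2.remap((110-sat).clip(0).astype(np.float32),pts[:,0][None],pts[:,1][None],cv2.INTER_LINEAR)[0]
        w=np.where(w>40,w,0); out.append((ss*w).sum()/w.sum() if w.sum() else np.nan)
    J=[]  # px per mm along n for dx,dz at middle
    m=p+90*v
    for e in ([1,0,0],[0,0,1]): J.append(float((proj(c,[m+e])-proj(c,[m]))[0]@n))
    return np.array(out),np.array(J)
E
python3 - <<'E'
from fit import *
import pickle
d,t,s,p=pickle.load(open('v3.pkl','rb'))
v=np.array([.0436,.999,0]); p=np.array(p)+[0,0,19]
xs=np.arange(40,150,10)
for c in (t,s):
    r,J=resid(c,p,v,xs); print(r.round(2),J.round(3))
k=np.array([[543.0,-.3,115],[592.5,1.6,115]]) # near cheek top outer corners: predicted
N=np.array([567.8,.7,0]);w=np.array([-.999,.0436,0])
k=np.array([N+25*w+[0,0,115],N-25*w+[0,0,115]])
print('top',proj(t,k),'scene',proj(s,k), 'bot', proj(s,k-[0,0,115]))
x=cv2.resize(s['img'][205:255,245:275],None,fx=10,fy=10,interpolation=cv2.INTER_CUBIC)
y=cv2.resize(t['img'][155:185,255:290],None,fx=10,fy=10,interpolation=cv2.INTER_CUBIC)
o=np.zeros((600,660,3),np.uint8);o[:500,:300]=x;o[:300,305:655]=y;cv2.imwrite('pics/w5.png',o)
E
```

```text
[-0.06 -0.17 -0.16 -0.18 -0.1  -0.17  0.09 -0.05 -0.17 -0.2   0.3 ] [-0.321 -0.057]
[1.32 1.4  1.19 1.47 1.49 1.44 1.4  1.36 1.35 1.28 1.45] [ 0.329 -0.16 ]
top [[275.76055844 178.08704647]
 [276.47509343 161.79561078]] scene [[251.85850415 212.73356125]
 [260.45603949 226.58279651]] bot [[252.58862461 231.62319876]
 [260.43508483 244.66618133]]
```

View pics/w5.png

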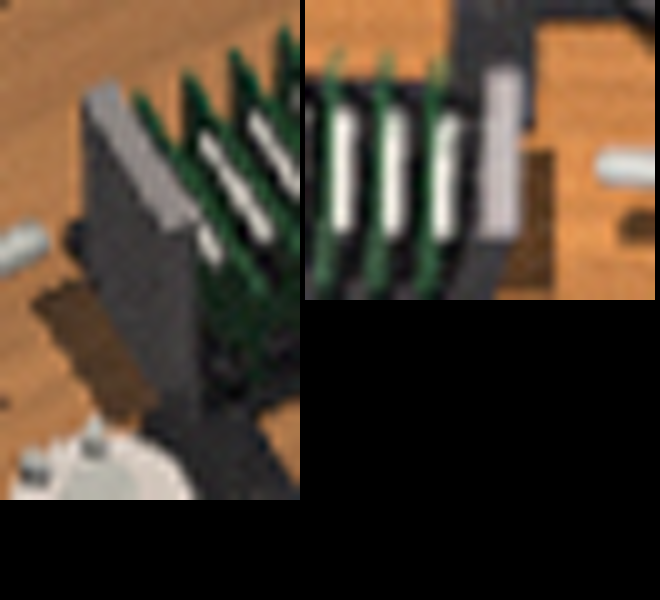

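Both views agree. The shaft residual is flat, so the rod is level, and the cheek shows the same image shift as the rod, so they're aligned to about 0.5 mm. Insert gently, watching the side force.

```bash
cat > ins.py <<'E'
from h import *
v=np.array([.0436,.999,0]); N=np.array([567.4,.7,76.])
def go(depth,off=(0,0),sp=50,f=6):   # depth of the tip past the near cheek's outer face
    q=N+v*(depth-170)+[off[0],0,off[1]]
    r=robot.move_linear(q.tolist(),speed=sp,f_stop=f); robot.sleep(.1)
    p=np.array(robot.current_tcp_pos()); print(depth,r,'depth',round((p-N)@v+170,1),'err',(p-q).round(1),'F',np.round(robot.current_contact_force(),1),'M',np.round(robot.current_ft_torque(),2),round(robot.current_t(),1)); return r
E
python3 - <<'E'
from ins import *
print([np.round(robot.current_tcp_pos(),1).tolist() for _ in range(4)])
go(-25)
go(-8) or go(8,sp=30) or go(25,sp=40)
E
```

```text
[[559.5, -194.2, 76.5], [559.5, -194.2, 76.5], [559.5, -194.2, 76.5], [559.5, -194.2, 76.5]]
-25 False depth -24.9 err [-0.  0.  0.] F [-0.7  1.4 -1.8] M [-0.24 -0.07  0.  ] 20.6
-8 False depth -8.0 err [ 0.1 -0.   0.1] F [-0.5 -0.2 -3.2] M [-0.21 -0.1  -0.02] 21.2
8 False depth 7.9 err [ 0.1 -0.1  0. ] F [ 0.2 -0.1 -1.7] M [-0.13 -0.12 -0.03] 22.0
25 False depth 24.9 err [ 0.1 -0.1  0.1] F [ 0.7 -0.6 -1. ] M [-0.18 -0.06  0.03] 22.7
```

Run:
```python
from ins import *
go(70,sp=80) or go(112,sp=60) or go(124,sp=25) or go(135,sp=30) or go(148,sp=40)
```

```text
70 False depth 69.7 err [ 0.1 -0.3  0.1] F [ 0.7 -0.2 -3. ] M [-0.15 -0.1   0.01] 23.5
112 False depth 111.7 err [ 0.1 -0.3  0. ] F [ 0.1 -0.2 -2.6] M [-0.23 -0.05  0.02] 24.5
124 False depth 124.0 err [ 0. -0.  0.] F [ 0.4  0.3 -2.9] M [-0.21 -0.07  0.02] 25.2
135 False depth 135.0 err [ 0. -0. -0.] F [-0.2 -1.1 -2. ] M [-0.2  -0.08  0.  ] 25.8
148 False depth 148.0 err [ 0.  0. -0.] F [-0.5 -0.1 -2.7] M [-0.18 -0.08  0.  ] 26.4
```

Both eyelets are threaded without side force. Now seat it home gently, release, and look.

Run:
```python
from ins import *
import pickle
go(165,sp=12,f=7)
robot.move_gripper(.42)
p=np.array(robot.current_tcp_pos())
robot.move_linear((p+[0,0,75]).tolist(),speed=120)
robot.move_ptp([560,-190,200],[np.pi,0,np.pi/2])
d=cam('wrist');t=cam('top');s=cam('scene');print(robot.current_t())
pickle.dump([d,t,s],open('v4.pkl','wb'))
a=cv2.resize(d['img'][:240],(800,375),interpolation=cv2.INTER_CUBIC)
c=np.zeros((600,800,3),np.uint8);c[:375]=a
c[375:600,:400]=cv2.resize(s['img'][190:280,205:325],(300,225),interpolation=cv2.INTER_CUBIC) if 0 else cv2.resize(s['img'][190:280,190:350],(400,225),interpolation=cv2.INTER_CUBIC)
c[375:600,400:]=cv2.resize(t['img'][125:215,210:370],(400,225),interpolation=cv2.INTER_CUBIC)
cv2.imwrite('pics/w6.png',c)
v=np.array([.0436,.999,0]);w=np.array([-.999,.0436,0]);piv=np.array([567.4,.7,0])-50*v-80*w
print('piv',piv)
for th in (0,.1,.2,.3):
    a=th-.2; peg=piv+100*(-v*np.cos(a)+w*np.sin(a))+[0,0,146]; print(th,peg.round(),proj(d,[peg])[0].round(1),proj(t,[peg])[0].round(1))
```

```text
165 True depth 154.7 err [ -1.  -10.2  -0.7] F [ 0.  -0.8  1.1] M [-0.2  -0.21 -0.06] 27.2
29.4417
piv [645.14  -52.738   0.   ]
0 [ 661. -152.  146.] [395.4 156.3] [327.9 137.5]
0.1 [ 651. -153.  146.] [381.5 157.7] [328.3 140.8]
0.2 [ 641. -153.  146.] [367.7 157.8] [328.3 144.1]
0.3 [ 631. -152.  146.] [354.1 156.5] [328.1 147.4]
```

View pics/w6.png

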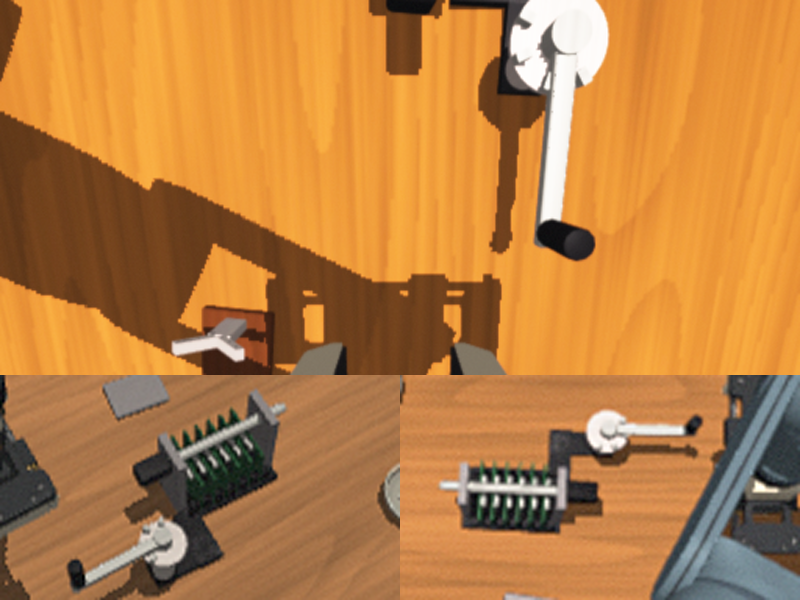

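The rod is home: the stop came at depth 154.7, the head is against the near cheek, and the tip stands out of the far one. The peg top is at wrist px (369,155.5), so the keeper is at about 0.19 rad. Now cage the peg loosely and follow the arc, with the fingers above head height.

```bash
cat > keep.py <<'E'
from h import *
v=np.array([.0436,.999,0]);w=np.array([-.999,.0436,0]);piv=np.array([567.4,.7,0])-50*v-80*w
def pose(th,z=116):
    a=th-.2; return (piv+100*(-v*np.cos(a)+w*np.sin(a))+[0,0,z]).tolist(),[np.pi,0,np.radians(87.5)-a]
E
python3 - <<'E'
from keep import *
robot.move_gripper(.5)
robot.move_ptp(*pose(.19,220))
print(robot.move_linear(pose(.19)[0],speed=120,f_stop=6))
robot.move_gripper(.28); print(robot.current_gripper_width()*93)
for th in np.r_[np.linspace(.32,1.7,11),1.76,1.80,1.84,1.88,1.92]:
    q,o=pose(th)
    st=robot.move_linear(q,o,speed=80 if th<1.6 else 25,f_stop=9)
    print(round(th,2),st,np.round(robot.current_contact_force(),1))
    if st: break
print(robot.current_tcp_pos(),robot.current_t())
d=cam('top');s=cam('scene')
for th in (1.6,1.77): print(th,proj(d,[pose(th,146)[0]]),proj(s,[pose(th,146)[0]]))
E
```

```text
False
26.174763753697302
0.32 False [-0.3 -0.2  0.7]
0.46 False [-0.1  0.2 -0.3]
0.6 False [-0.1  0.8 -0.2]
0.73 False [-0.1 -0.1  0.4]
0.87 False [-0.4  0.5  0.2]
1.01 False [ 0.2 -0.2 -0.2]
1.15 False [0.4 0.  0.1]
1.29 False [ 0.6 -0.3 -0.3]
1.42 False [0.8 0.1 0.8]
1.56 False [-0.6 -0.8 -0.1]
1.7 False [ 0.1 -0.  -1.1]
1.76 False [-0.5  0.6 -0.1]
1.8 False [-0.5 -0.6  0.4]
1.84 False [-1.  -2.6  0.5]
1.88 True [-0.6 -3.1  2.3]
[546.15207423 -42.0395396  115.81800952] 37.0417
1.6 [[299.14673396 175.52505368]] [[230.62213171 219.01751575]]
1.77 [[293.39222746 175.73547754]] [[236.02113793 215.95970483]]
```

Run:
```python
from keep import *
p=np.array(robot.current_tcp_pos())
print(robot.move_linear((p+v*6).tolist(),speed=15,f_stop=14),np.array(robot.current_tcp_pos())-p,np.round(robot.current_contact_force(),1))
robot.move_linear((p-v*4.5).tolist(),speed=60)
robot.move_gripper(.45)
robot.move_linear((p-v*4.5+[0,0,90]).tolist(),speed=150)
robot.move_ptp([400,-250,260],[np.pi,0,np.pi/2])
d=cam('top');s=cam('scene');print(robot.current_t())
for th in (1.6,1.7,1.77): print(th,proj(d,[pose(th,146)[0]])[0],proj(s,[pose(th,146)[0]])[0])
c=np.zeros((480,800,3),np.uint8)
c[:,:400]=cv2.resize(s['img'][185:257,205:265],(400,480),interpolation=cv2.INTER_CUBIC)
c[:,400:]=cv2.resize(d['img'][135:207,260:320],(400,480),interpolation=cv2.INTER_CUBIC)
cv2.imwrite('pics/w7.png',c)
```

```text
True [-0.03793711 -0.15599461 -0.13812533] [ 0.5 -3.2  2.8]
40.9833
1.6 [299.14673396 175.52505368] [230.62213171 219.01751575]
1.7 [295.76686593 175.76619631] [233.73750832 217.12019047]
1.77 [293.39222746 175.73547754] [236.02113793 215.95970483]
```

View pics/w7.png

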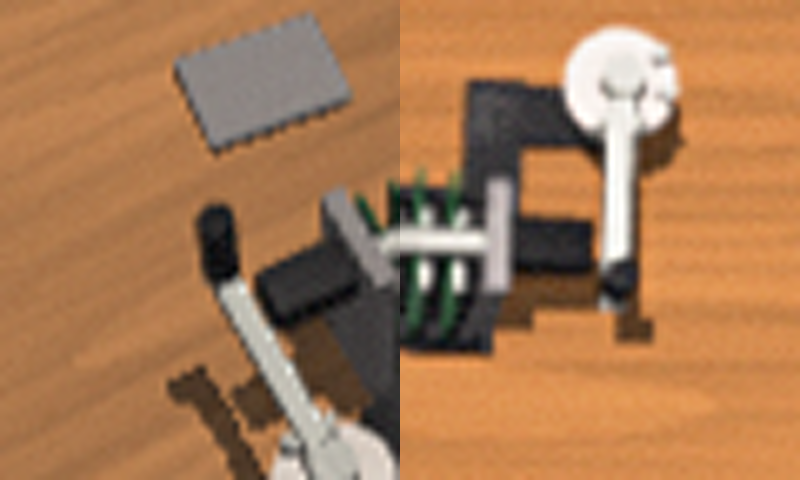

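The peg is at top px (292.3,175.8), against (293.4,175.7) expected for fully closed, with the bar across behind the seated head. The robot is clear, so I'll hand in.

```bash
python3 -c "
from bench import robot
print(robot.hand_in())"
```

```text
the job is handed in; nothing more can be done
None
```

The rod went by way of the rest through both eyelets and sits home against the near cheek, with the keeper lever swung to its closed stop behind the head; I handed the job in at about 41 s of the 72 s limit.

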